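Free the seized lock knob and run the specimen carriage home

ROBOT

A 7-joint arm with a two-finger parallel gripper is mounted at the origin on the work surface. World frame = base frame: x ahead of the robot, y to its left, z up, the work surface at z = 0. Lengths are in m, angles in rad, forces in N, time in s.
With the tool pointing down it reaches from about 0.4 to 0.85 m from the base axis. Payload 10.4 kg.
Tool frame: the origin (TCP) lies between the finger pads; the fingertips stand 11 mm ahead of it and the grasp point (between the pads) lies 8 mm behind it; z points along the fingers, y is the direction in which the jaws open and shut (so a half turn about z gives the same grasp; the last joint's range is limited). The gripper opens to 87 mm and grips with 3 to 60 N. Pads are 19 mm wide; open, the fingers measure 117 mm over their backs; the gripper's body (75 mm by 190 mm) begins 51 mm behind the grasp point.
Start: joints at [-1.355, 0.332, -0.065, 1.46, 0.022, 1.35, -0.088], TCP at [0.148, 0.607, 0.207] pointing down, gripper open.
Joint ranges: [-2.6, 2.6], [-0.5, 2.12], [-1.47, 1.34], [0.16, 2.42], [-1.27, 4.41], [0.06, 2.06], [-2.6, 2.6]. Speed limits (rad/s): [2.22, 2.22, 2.79, 2.79, 3.14, 3.14, 3.14].

INTERFACE

Orientations are given as a unit quaternion [x, y, z, w].
In Python, from bench import r, eyes gives the robot as it stands.
- The arm moves only by the shell command python3 -m inch 'ROWS' [FORCE]. ROWS is a JSON object of lists of equal length, an entry for each row: "translation": the shift along the world's x, y, z scaled (see below), a list of three; "rot": the turn, a rotation vector about the world's x, y, z scaled (see below), a list of three; "jaw": the finger opening in mm, from 0 to 87. In form: {"translation": [[tx, ty, tz], ...], "rot": [[ax, ay, az], ...], "jaw": [jaw, ...]}. A call has 1 to 20 rows; each row is the pose to reach, as a shift and turn from the pose measured when the call began; what a row does not reach only later rows make up. The controller multiplies each number of a shift by 100 mm and each number of a turn by 60 degrees. A row lasts 1/10 s, in which the tool goes at most 50 mm and 8.59 degrees, less where a joint would pass 70% of its speed; a pose out of reach is approached as far as the arm can. A call with a number of a shift or a turn outside -1 to 1 is refused whole. A call with a gripper value outside its range is refused whole. The fingers move at their own pace and stop on an object; FORCE is the grip in N (left out, the last holds). Time passes only in rows, so rows that repeat a pose let the fingers close. It gives the time, the measured TCP pose, the force and the opening at its end, in the units of the state.
- r.read_state(): the state, without advancing time (a new reading comes with each control period).
- eyes.camera(name): name is "scene" or "top" or "wrist"; returns the picture (384x512x3 uint8, blue, green, red); there is no depth.
- eyes.calibration(name): a dict with "fx", "fy", "cx", "cy" (pixels), "distortion" ([k1, k2, p1, p2, k3] as OpenCV has them; the pictures are not rectified), "R" (3x3) and "t" (3): a world point X has camera coordinates R X + t; the wrist camera has in their place "hand_eye" (4x4, takes a point from camera to tool coordinates, whose origin is the TCP and whose axes are the flange's). Camera axes: x right, y down, z forward; pixel columns grow to the right and rows downward; lengths in m; the calibration is good to about 2 mm. A picture is of the moment at which its call begins: read the wrist's pose just before it. calibration takes no time and is no camera call.
- r.close_job(): hands the job in, once; it reports no verdict.
The state is a dict: "time": time; "joint_positions": joint angles; "joint_vel": joint speeds; "joint_torque": joint torques, N m; "ee_pos": TCP position; "eef_rot": TCP orientation; "ft_force": force on the tool from outside, world axes, zero at the start; "torque": the same for the moment, N m; "width": finger opening in m.
Only numpy, scipy, OpenCV 4.12 (cv2) and the standard library are available. Lean on these libraries where they do the work, as an engineer would, in place of code of your own. Each camera call takes 0.05 s, during which the arm holds its last target. There are 200 camera calls.

TASK

The lock knob on top of the blue specimen carriage has seized. Break it loose with a short firm twist anticlockwise (seen from above), keep turning it gently until you feel it bear lightly on its hidden end stop without forcing it, and then slide the carriage along its rail until its front rests against the red buffer, without ramming the buffer. Let go of everything, leave the knob unlocked, and leave the wash bottle, the jar and the dish where they stand.

Things in the scene. Friction and masses are not known exactly. Their poses are not given: they have to be found in the camera images.
- bench: Horizontal viewing bench, fixed to the table: aluminium foot plate 380 x 90 x 8 mm with a dark rail 360 x 44 mm on it (rail top 30 mm above the table). Origin: underside centre. Its x axis runs along the rail towards the white viewing head (80 x 74 x 66 mm, at x 105 to 185 mm, top 96 mm above the table); the carriage slides home along +x. Its pose differs each time.
- carriage (a joint): Travel of the blue carriage along the rail's +x, in m. Starts at 0 to 0.045; its front first touches the red buffer at 0.110. While the knob is tight a shoe clamps it to the rail (holds about 60 N); once the knob is on its end stop it slides with about 1.5 N of friction.
- carriage_front (a point): Centre of the carriage's front face, the one towards the buffer, 46 mm above the table. The carriage is a block 110 mm along the rail, 84 mm wide, 32 to 60 mm above the table; the knob's axis lies 55 mm behind this point, mid-width.
- buffer: Red buffer rod, diameter 18 mm, sticking out of the viewing head towards the carriage, axis 46 mm above the table. Origin: centre of its free end face; x axis as the bench's. It is sprung: 2.5 N per mm pressed in, 12 mm of travel; it should not be pressed harder than 25 N.
- knob (a joint): Angle of the knob, rad, 0 = tight (found at 0 to 0.06), growing anticlockwise from above (unscrewing). Seized at first: after up to 0.1 rad of play it needs 0.3 to 0.55 N m (it differs each time) to start, falling to nothing at about 0.45 rad; let go before that, it springs back. From 0.45 to about 0.85 rad it jumps ahead with up to 0.25 N m; after that it turns freely (0.05 N m) until its end stop, which lies somewhere between 1.0 and 1.5 rad, unseen and different each time.
- handle: The knob: black plastic skirt of diameter 48 mm with an upright grip bar 46 mm long, 14 mm thick and 40 mm tall on it (bar from 74 to 114 mm above the table), white line on top of the bar along its +x half. Origin on the turning axis, 66 mm above the table; x axis along the bar, z up. At knob angle 0 the bar lies along the rail (x axis as the bench's). It does not rise as it turns.
- knob_grip (a point): Point on the knob's axis in the middle of the grip bar, 98 mm above the table, 32 mm above the handle's origin; axes as the handle's.
- bonnet: Flat brass bonnet under the knob, diameter 68 mm, 60 to 66 mm above the table. It holds the knob's hidden end stop, which acts on the knob 30 mm from the axis and is sprung (6 N m per rad): lightly on the stop means more than 2 N there (0.06 N m above the free friction), for a moment; more than 25 N there (0.75 N m) is forcing it.
- wash_bottle: White wash bottle with a blue cap and bent spout, diameter 68 mm, 182 mm tall; origin: centre of its underside. Leave it alone.
- jar: Amber glass jar with a red cap, diameter 52 mm, 75 mm tall; origin: centre of its underside. Leave it alone.
- petri_dish: Pale flat round dish with its cover, diameter 94 mm, 20 mm high; origin: centre of its underside. Leave it alone.

How it is judged:
By the outcome, as a careful person would: the job done as asked, in the order asked, and still so for the second after the job is handed in, with the robot touching nothing.
It also fails if it takes over 58 s, if anything falls off the work surface, if the arm or the gripper's body presses on something with over 40 N, if the wrist force passes 120 N, or if a joint passes its speed limit or range.

## Working session

There is one attempt and no reset: what is moved stays moved. The work goes in short steps, Python scripts to look and compute and a shell command to move; the robot and the scene stay as the last step left them, time stands still between calls to the robot, and variables do not carry over. Pictures are saved under pics/ and viewed, about 8 in all and at most 12, crops included, and the job is handed in when it is done.

```bash
mkdir -p pics; ls; python3 - <<'E'
from bench import r,eyes
import cv2,numpy as np
s=r.read_state(); print(s)
a=eyes.camera("scene");b=eyes.camera("top")
cv2.imwrite("pics/s0.png",a);cv2.imwrite("pics/t0.png",b)
for n in("scene","top"): print(n,eyes.calibration(n))
E
```

```text
pics
{'time': 0.0, 'joint_positions': array([-1.35458454,  0.33287805, -0.0647084 ,  1.46093491,  0.02158718,
        1.34988239, -0.08846369]), 'joint_vel': array([ 0.00050735, -0.00091539,  0.00154436,  0.00058265, -0.00159606,
       -0.00055251,  0.00011232]), 'joint_torque': array([-7.46808964e-04, -6.23247886e+01,  2.45507219e-02, -3.89902461e+01,
       -6.13452774e-02,  3.97087354e-02,  1.15888229e-04]), 'ee_pos': array([0.1477444 , 0.60687272, 0.20635317]), 'eef_rot': array([ 1.19091399e-01,  9.92883046e-01, -7.01368871e-04, -5.94141419e-05]), 'ft_force': array([ 0.26597411, -0.17012224,  0.14993518]), 'torque': array([-0.00088586,  0.01596377, -0.01625308]), 'width': 0.0869613148850154}
scene {'fx': 481.3814219891021, 'fy': 481.3814219891021, 'cx': 257.72788670969084, 'cy': 187.4465453675619, 'distortion': array([-0.15718205,  0.        ,  0.        ,  0.        ,  0.        ]), 'R': array([[ 0.72177814,  0.69208916, -0.00699346],
       [ 0.60975003, -0.64062278, -0.46669835],
       [-0.32747704,  0.3325884 , -0.88438891]]), 't': array([-0.45681733, -0.30785794,  1.17625683])}
top {'fx': 349.9114130160147, 'fy': 349.9114130160147, 'cx': 252.385760915503, 'cy': 193.3293142593015, 'distortion': array([-0.10236025,  0.        ,  0.        ,  0.        ,  0.        ]), 'R': array([[-0.01833376, -0.99939831, -0.029443  ],
       [-0.9923334 ,  0.02178817, -0.12165399],
       [ 0.1222223 ,  0.02698689, -0.99213579]]), 't': array([0.06991147, 0.59369923, 0.75669808])}
```

View pics/s0.png

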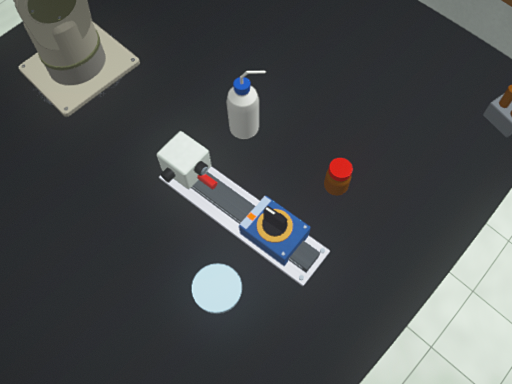

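View pics/t0.png

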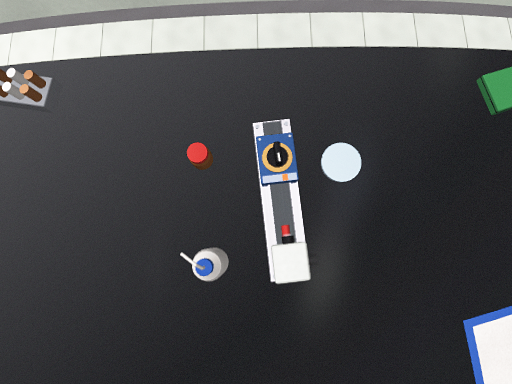

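The bench runs towards the robot: white head near (290,262) in the top view, carriage around (277,158), brass ring with a black knob, red buffer at (286,232). The jar, bottle and dish stand clear at each side. Now I'll turn the pixels into positions.

```bash
cat > h.py <<'E'
import numpy as np,cv2
from scipy.spatial.transform import Rotation as Ro
from bench import r,eyes
def cal(n,s=None):
    c=eyes.calibration(n)
    K=np.array([[c['fx'],0,c['cx']],[0,c['fy'],c['cy']],[0,0,1]])
    if 'R' in c: return K,np.array(c['distortion']),np.array(c['R']),np.array(c['t'])
    H=np.array(c['hand_eye']);T=np.eye(4);T[:3,:3]=Ro.from_quat(s['eef_rot']).as_matrix();T[:3,3]=s['ee_pos']
    W=np.linalg.inv(T@H);return K,np.array(c['distortion']),W[:3,:3],W[:3,3]
def plane(uv,z,C):
    K,d,R,t=C
    p=cv2.undistortPoints(np.float64(uv).reshape(-1,1,2),K,d)[:,0]
    D=np.c_[p,np.ones(len(p))]@R; o=-R.T@t
    return o+D*((z-o[2])/D[:,2])[:,None]
def blobs(img,lo,hi,amin=15):
    m=cv2.inRange(cv2.cvtColor(img,cv2.COLOR_BGR2HSV),np.array(lo),np.array(hi))
    cs=cv2.findContours(m,cv2.RETR_EXTERNAL,cv2.CHAIN_APPROX_NONE)[0]
    return sorted([c[:,0] for c in cs if cv2.contourArea(c)>amin],key=lambda c:-cv2.contourArea(c))
E
python3 - <<'E'
from h import *
np.set_printoptions(precision=4,suppress=True)
for n,f in(("scene","s0"),("top","t0")):
    C=cal(n);im=cv2.imread(f"pics/{f}.png")
    for nm,lo,hi,z in(("brass",(14,130,120),(30,255,255),.066),("blue",(100,140,60),(125,255,255),.060),("red",(0,150,80),(6,255,255),.050),("white",(0,0,170),(179,50,255),.096)):
        for c in blobs(im,lo,hi)[:4]:
            p=plane(c,z,C)[:,:2]; q=np.float32(p*1000); (cx,cy),(w,h),a=cv2.minAreaRect(q)
            e=cv2.fitEllipse(q) if len(q)>5 else None
            print(n,nm,c.mean(0).round(),"rect c",round(cx,1),round(cy,1),round(w,1),round(h,1),round(a,1),"ell",np.round(e[0],1),np.round(e[1],1))
E
```

```text
scene brass [275. 226.] rect c 674.9 2.2 64.9 63.2 68.2 ell [673.1   3.4] [59.5 61.5]
scene brass [251. 216.] rect c 629.2 -13.8 11.6 7.8 7.7 ell [629.8 -14. ] [ 8.  12.6]
scene blue [277. 233.] rect c 678.4 0.1 110.2 90.1 4.9 ell [682.1   0.6] [ 91.5 123.9]
scene blue [241.  85.] rect c 390.2 201.3 38.1 48.9 43.3 ell [390.3 201.5] [37.1 48.2]
scene red [340. 169.] rect c 682.0 191.0 47.6 55.2 27.7 ell [681.8 191. ] [47.5 54.3]
scene red [207. 180.] rect c 505.6 -12.3 41.8 16.5 4.6 ell [507.7 -12.6] [17.  44.9]
scene white [463. 313.] rect c 1064.6 126.4 195.1 480.3 0.0 ell [1033.9   92.8] [192.2 447.8]
scene white [80. 70.] rect c 87.3 -24.3 207.4 205.9 0.1 ell [ 85.1 -25.6] [219.5 238.3]
scene white [216. 288.] rect c 689.7 -159.9 83.9 84.4 44.1 ell [ 689.3 -159.5] [82.8 83.1]
scene white [252. 233.] rect c 620.6 -31.2 339.9 80.5 5.4 ell [668.9 -34.9] [ 73.2 355.5]
top brass [277. 158.] rect c 671.5 1.1 62.0 63.4 88.7 ell [672.    1.5] [58.6 60.8]
top blue [481. 338.] rect c 240.8 -472.0 151.2 123.1 11.4 ell [-121.1 -986.4] [ 388.  1390.7]
top blue [277. 163.] rect c 669.6 1.1 112.4 82.8 5.3 ell [669.1   1.2] [ 90.2 120.5]
top blue [204. 267.] rect c 433.4 165.4 35.0 34.4 89.5 ell [433.8 164.6] [33.5 35.5]
top red [197. 153.] rect c 689.7 181.9 50.2 47.0 44.6 ell [689.8 182.2] [46.1 50.2]
top red [285. 229.] rect c 512.3 -13.0 19.4 16.1 5.6 ell [512.3 -12.8] [17.1 21.1]
top white [256.  35.] rect c 962.4 50.9 89.4 1268.9 0.1 ell [962.3  53. ] [  90.  2340.7]
top white [277. 209.] rect c 574.7 -2.5 342.9 80.5 5.3 ell [560.   -0.8] [ 78.2 431.8]
top white [496. 350.] rect c 240.6 -445.5 90.2 148.0 89.7 ell [ 245.8 -452. ] [ 90.6 169.2]
top white [65.  7.] rect c 1052.7 519.9 382.6 65.8 82.6 ell [1072.3  647.1] [ 53.6 588.6]
```

Knob axis is near (0.672, 0.002) and the rail axis points along about 185.2°. That leaves roughly 90 mm to slide towards the robot. The jaws have to turn about -161° in total, so that the later anticlockwise twist brings the wrist back to mid range. I'll travel high, clear of the bottle.

```bash
python3 -m inch '{"translation":[[0.3,-0.2,0.3],[0.7,-0.4,0.6],[0.9,-0.8,0.9],[0.9,-0.8,0.9]],"rot":[[0,0,-0.13],[0,0,-0.27],[0,0,-0.4],[0,0,-0.4]],"jaw":[87,87,87,87]}' 
python3 -m inch '{"translation":[[0.4,-0.3,0],[0.8,-0.6,0],[1,-0.8,0],[1,-0.8,0]],"rot":[[0,0,-0.13],[0,0,-0.27],[0,0,-0.4],[0,0,-0.4]],"jaw":[87,87,87,87]}'
python3 -m inch '{"translation":[[0.4,-0.4,0],[0.7,-0.7,0],[1,-1,0],[1,-1,0]],"rot":[[0,0,-0.14],[0,0,-0.28],[0,0,-0.4],[0,0,-0.4]],"jaw":[87,87,87,87]}'
python3 -c "
from h import *
print(r.read_state()['joint_positions'])"
```

```text
time: 0.5
ee_pos: [0.2428, 0.5243, 0.3006]
eef_rot: [0.329, 0.944, 0.002, 0.001]
ft_force: [0.2, 0.4, 0.7]
width: 0.0867
time: 0.9
ee_pos: [0.3472, 0.4403, 0.3004]
eef_rot: [0.523, 0.852, 0.001, 0.002]
ft_force: [0.0, 0.1, 0.4]
width: 0.0874
time: 1.3
ee_pos: [0.4515, 0.3347, 0.3002]
eef_rot: [0.693, 0.721, 0.001, 0.004]
ft_force: [-1.4, 0.7, -0.0]
width: 0.0869
[-0.99839162  0.15304688  0.31403965  1.49704214 -0.0400484   1.49675725
 -0.64511297]
```

```bash
python3 -m inch '{"translation":[[0.3,-0.4,0],[0.6,-0.8,0],[0.8,-1,0],[0.8,-1,0]],"rot":[[0,0,-0.14],[0,0,-0.28],[0,0,-0.42],[0,0,-0.45]],"jaw":[87,87,87,87]}' 
python3 -m inch '{"translation":[[0.3,-0.4,0],[0.5,-0.8,0],[0.8,-1,0],[0.8,-1,0]],"rot":[[0,0,-0.14],[0,0,-0.28],[0,0,-0.42],[0,0,-0.45]],"jaw":[87,87,87,87]}'
python3 -m inch '{"translation":[[0.3,-0.4,0],[0.4,-0.8,-0.2],[0.4,-1,-0.3],[0.4,-1.0,-0.3],[0.4,-1,-0.3]],"rot":[[0,0,-0.14],[0,0,-0.28],[0,0,-0.42],[0,0,-0.5],[0,0,-0.5]],"jaw":[87,87,87,87,87]}'
python3 - <<'E'
from h import *
s=r.read_state();print(s['joint_positions'],s['ee_pos'],Ro.from_quat(s['eef_rot']).as_matrix()[:,1])
cv2.imwrite("pics/w1.png",eyes.camera("wrist"))
E
```

```text
time: 1.7
ee_pos: [0.534, 0.2302, 0.2998]
eef_rot: [0.845, 0.535, -0.001, 0.005]
ft_force: [-0.5, 0.4, 0.1]
width: 0.087
time: 2.1
ee_pos: [0.6159, 0.1265, 0.2985]
eef_rot: [0.948, 0.319, -0.002, 0.006]
ft_force: [-0.4, 0.7, -0.1]
width: 0.0868
time: 2.6
ee_pos: [0.6556, 0.0271, 0.2673]
eef_rot: [0.998, 0.063, -0.005, 0.005]
ft_force: [-0.2, 0.9, 0.7]
width: 0.0869
[-0.5961281   0.44739079  0.7019889   1.29334672 -0.27259902  1.50814884
 -1.37033328] [0.65563468 0.02706648 0.26730609] [ 0.12499178 -0.99211348  0.00937587]
```

View pics/w1.png

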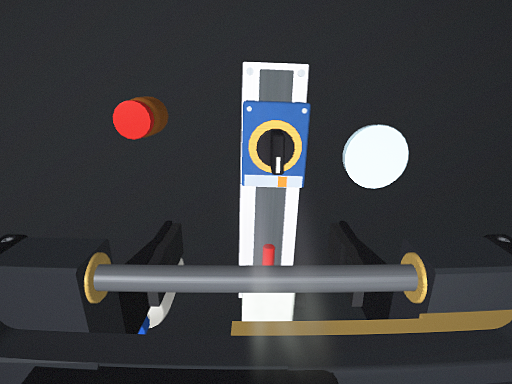

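The wrist view shows the brass ring at about (275,147), with the bar's white line at (277,165) and the buffer tip at (268,246). I'll measure the axis, the bar direction and the buffer gap from here.

```bash
python3 - <<'E'
from h import *
np.set_printoptions(precision=4,suppress=True)
s=r.read_state();C=cal("wrist",s);im=cv2.imread("pics/w1.png")
for nm,lo,hi,z in(("brass",(14,130,120),(30,255,255),.066),("blue",(100,140,60),(125,255,255),.060),("red",(0,150,80),(6,255,255),.050)):
    for c in blobs(im,lo,hi)[:3]:
        q=np.float32(plane(c,z,C)[:,:2]*1000);e=cv2.fitEllipse(q)
        print(nm,c.mean(0).round(),[np.round(v,1) for v in cv2.minAreaRect(q)],np.round(e[0],1),np.round(e[1],1),"x",q[:,0].min(),q[:,0].max())
# white line on the bar
m=np.zeros(im.shape[:2],np.uint8);m[140:174,262:292]=255
w=cv2.inRange(cv2.cvtColor(im,cv2.COLOR_BGR2HSV),np.array((0,0,170)),np.array((179,60,255)))&m
uv=np.argwhere(w)[:,::-1];p=plane(uv,.114,C)[:,:2]
vx,vy,x0,y0=cv2.fitLine(np.float32(p*1000),cv2.DIST_L2,0,.1,.1).ravel()
print("line",len(uv),x0,y0,np.degrees(np.arctan2(vy,vx)),(p*1000).min(0),(p*1000).max(0))
# dish for reference
E
```

```text
brass [417. 323.] [array([ 420.8, -277. ]), array([ 38.1, 314.9]), np.float64(6.9)] [ 424.  -310.7] [ 36.2 433.1] x 384.50223 456.81827
brass [275. 145.] [array([672.2,   3.3]), array([64.9, 64.5]), np.float64(9.9)] [671.2   2.8] [60.5 61.8] x 638.54584 704.8657
brass [416. 278.] [array([ 502.2, -236. ]), array([94.7, 34.5]), np.float64(23.5)] [ 502.2 -234.3] [34.4 91.1] x 459.45734 544.2753
blue [275. 143.] [array([671.9,   2.5]), array([109.8,  83. ]), np.float64(5.6)] [673.2   2.6] [ 89.8 121.1] x 615.25385 729.529
blue [144. 326.] [array([358.6, 165. ]), array([13. , 39.9]), np.float64(69.3)] [355.6 167.3] [12.1 42.8] x 340.88022 379.3579
red [133. 119.] [array([680.5, 187.6]), array([49.6, 53.5]), np.float64(6.5)] [681.1 187.6] [48.9 53.2] x 655.4242 706.0322
red [269. 254.] [array([509. , -14.7]), array([33.8, 13.2]), np.float64(6.9)] [507.9 -15. ] [12.3 36.1] x 491.7251 525.8695
line 63 660.0682 1.3906841 8.229841 [651.3965  -1.5546] [668.9218   4.2211]
```

All three views agree: axis (0.672, 0.0025), rail at 5.4°, bar about 7°, buffer tip near x=0.526. The jaws already line up with the bar, so I'll move over it and down.

```bash
python3 -m inch '{"translation":[[0.16,-0.24,-0.3],[0.16,-0.24,-0.6],[0.16,-0.24,-0.9],[0.16,-0.24,-0.9],[0.16,-0.24,-0.9]],"rot":[[0,0,0],[0,0,0],[0,0,0],[0,0,0],[0,0,0]],"jaw":[60,50,50,50,50]}' 20
python3 - <<'E'
from h import *
s=r.read_state();print(s['ee_pos'],Ro.from_quat(s['eef_rot']).as_matrix().round(4),s['torque'],s['ft_force'])
cv2.imwrite("pics/w2.png",eyes.camera("wrist"))
E
```

```text
time: 3.15
ee_pos: [0.6719, 0.0053, 0.1784]
eef_rot: [0.998, 0.067, -0.004, 0.005]
ft_force: [-0.1, -0.8, -0.2]
width: 0.0555
[0.67190433 0.00531349 0.17843827] [[ 0.9911  0.133  -0.0084]
 [ 0.1329 -0.9911 -0.0099]
 [-0.0096  0.0087 -0.9999]] [-0.05232276  0.13965167  0.01939141] [-0.10543982 -0.821654   -0.18512231]
```

View pics/w2.png

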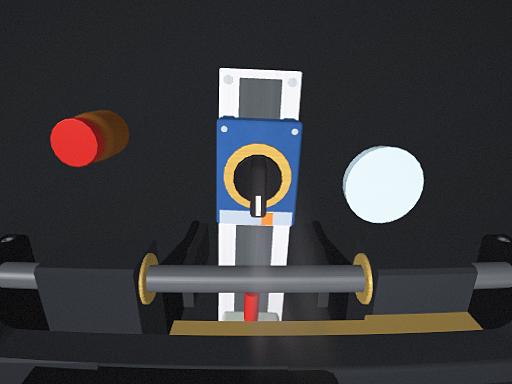

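The bar (258,190) sits midway between the fingers. I'll go down and close on it.

```bash
python3 -m inch '{"translation":[[0,-0.03,-0.3],[0,-0.03,-0.6],[0,-0.03,-0.86],[0,-0.03,-0.86],[0,-0.03,-0.86]],"rot":[[0,0,0],[0,0,0],[0,0,0],[0,0,0],[0,0,0]],"jaw":[50,50,50,50,50]}' 20
python3 -m inch '{"translation":[[0,0,0],[0,0,0],[0,0,0],[0,0,0],[0,0,0],[0,0,0]],"rot":[[0,0,0],[0,0,0],[0,0,0],[0,0,0],[0,0,0],[0,0,0]],"jaw":[20,10,10,10,10,10]}' 15
python3 - <<'E'
from h import *
s=r.read_state();print(s['ee_pos'],s['torque'],s['ft_force'],s['width'])
E
```

```text
time: 3.7
ee_pos: [0.6735, 0.0022, 0.0956]
eef_rot: [0.998, 0.067, -0.002, 0.005]
ft_force: [0.2, 0.7, 1.2]
width: 0.0498
time: 4.3
ee_pos: [0.6735, 0.0024, 0.0957]
eef_rot: [0.998, 0.067, -0.003, 0.005]
ft_force: [-0.2, -0.1, 1.3]
width: 0.0138
[0.67348574 0.00242987 0.09568366] [0.04609791 0.32157458 0.07743354] [-0.21306867 -0.14555553  1.28603851] 0.013784989496484842
```

Gripped at 13.8 mm, which matches the bar. Next is the firm break-loose twist at full grip, to about 0.75 rad, which is well short of the earliest possible stop.

```bash
python3 -m inch '{"translation":[[0,0,0],[0,0,0],[0,0,0],[0,0,0],[0,0,0],[0,0,0],[0,0,0],[0,0,0],[0,0,0]],"rot":[[0,0,0],[0,0,0],[0,0,0.14],[0,0,0.28],[0,0,0.42],[0,0,0.56],[0,0,0.68],[0,0,0.68],[0,0,0.68]],"jaw":[10,10,10,10,10,10,10,10,10]}' 60
cat > st.py <<'E'
from h import *
s=r.read_state();R=Ro.from_quat(s['eef_rot']).as_matrix();y=R[:2,1]
T=[]
for _ in range(1): T.append(s['torque'])
a=np.degrees(np.arctan2(y[1],y[0]))+90
print("t",s['time'],s['ee_pos'].round(4),"bar",round(a,2),"knob~",round(np.radians(a-5.4),3),"F",s['ft_force'].round(2),"M",np.round(s['torque'],3),"w",round(s['width'],4),"q7",s['joint_positions'][6].round(3))
E
python3 st.py
```

```text
time: 5.2
ee_pos: [0.6734, 0.0029, 0.0956]
eef_rot: [0.913, 0.409, -0.001, 0.005]
ft_force: [-0.5, 2.3, 1.8]
width: 0.0121
t 5.2 [0.6734 0.0029 0.0956] bar 48.26 knob~ 0.748 F [-0.48  2.33  1.81] M [0.49  0.463 0.072] w 0.0121 q7 -0.623
```

Broke loose and tracking at 0.75 rad. I'll continue gently, checking the torque after each small step.

```bash
python3 -m inch '{"translation":[[0,0,0],[0,0,0],[0,0,0],[0,0,0],[0,0,0],[0,0,0]],"rot":[[0,0,0.04],[0,0,0.08],[0,0,0.12],[0,0,0.16],[0,0,0.18],[0,0,0.18]],"jaw":[10,10,10,10,10,10]}' 30 >/dev/null; python3 st.py
python3 -m inch '{"translation":[[0,0,0],[0,0,0],[0,0,0]],"rot":[[0,0,0.02],[0,0,0.03],[0,0,0.03]],"jaw":[10,10,10]}' >/dev/null; python3 st.py
python3 -m inch '{"translation":[[0,0,0],[0,0,0],[0,0,0]],"rot":[[0,0,0.02],[0,0,0.03],[0,0,0.03]],"jaw":[10,10,10]}' >/dev/null; python3 st.py
```

```text
t 5.8 [0.6733 0.0031 0.0956] bar 58.97 knob~ 0.935 F [-2.11  1.62  1.49] M [ 0.34   0.467 -0.043] w 0.0134 q7 -0.451
t 6.1 [0.6733 0.0031 0.0956] bar 60.76 knob~ 0.966 F [-1.54  1.81  0.95] M [ 0.278  0.494 -0.011] w 0.0129 q7 -0.422
t 6.4 [0.6733 0.0031 0.0956] bar 62.59 knob~ 0.998 F [-0.91  2.7   1.49] M [ 0.308  0.529 -0.053] w 0.0132 q7 -0.393
```

```bash
for i in 1; do :; done
python3 -m inch '{"translation":[[0,0,0],[0,0,0],[0,0,0]],"rot":[[0,0,0.02],[0,0,0.03],[0,0,0.03]],"jaw":[10,10,10]}' >/dev/null; python3 st.py
python3 -m inch '{"translation":[[0,0,0],[0,0,0],[0,0,0]],"rot":[[0,0,0.02],[0,0,0.03],[0,0,0.03]],"jaw":[10,10,10]}' >/dev/null; python3 st.py
python3 -m inch '{"translation":[[0,0,0],[0,0,0],[0,0,0]],"rot":[[0,0,0.02],[0,0,0.03],[0,0,0.03]],"jaw":[10,10,10]}' >/dev/null; python3 st.py
```

```text
t 6.7 [0.6732 0.0031 0.0956] bar 64.42 knob~ 1.03 F [-2.53  1.47  1.98] M [ 0.327  0.487 -0.011] w 0.013 q7 -0.363
t 7.0 [0.6732 0.0032 0.0956] bar 66.25 knob~ 1.062 F [-2.45  1.57  2.  ] M [0.346 0.463 0.011] w 0.0128 q7 -0.333
t 7.3 [0.6733 0.0032 0.0956] bar 68.09 knob~ 1.094 F [-1.84  2.15  1.55] M [ 0.34   0.473 -0.028] w 0.0128 q7 -0.304
```

```bash
python3 -m inch '{"translation":[[0,0,0],[0,0,0],[0,0,0]],"rot":[[0,0,0.02],[0,0,0.03],[0,0,0.03]],"jaw":[10,10,10]}' >/dev/null; python3 st.py
python3 -m inch '{"translation":[[0,0,0],[0,0,0],[0,0,0]],"rot":[[0,0,0.02],[0,0,0.03],[0,0,0.03]],"jaw":[10,10,10]}' >/dev/null; python3 st.py
python3 -m inch '{"translation":[[0,0,0],[0,0,0],[0,0,0]],"rot":[[0,0,0.02],[0,0,0.03],[0,0,0.03]],"jaw":[10,10,10]}' >/dev/null; python3 st.py
```

```text
t 7.6 [0.6732 0.0032 0.0956] bar 69.92 knob~ 1.126 F [-1.41  1.54  0.67] M [ 0.382  0.466 -0.049] w 0.0129 q7 -0.274
t 7.9 [0.6732 0.0032 0.0956] bar 71.75 knob~ 1.158 F [-2.17  2.13  0.96] M [ 0.305  0.484 -0.033] w 0.0126 q7 -0.244
t 8.2 [0.6732 0.0032 0.0956] bar 73.59 knob~ 1.19 F [-1.65  1.76  1.46] M [ 0.342  0.452 -0.02 ] w 0.0125 q7 -0.215
```

```bash
python3 -m inch '{"translation":[[0,0,0],[0,0,0],[0,0,0]],"rot":[[0,0,0.02],[0,0,0.03],[0,0,0.03]],"jaw":[10,10,10]}' >/dev/null; python3 st.py
python3 -m inch '{"translation":[[0,0,0],[0,0,0],[0,0,0]],"rot":[[0,0,0.02],[0,0,0.03],[0,0,0.03]],"jaw":[10,10,10]}' >/dev/null; python3 st.py
python3 -m inch '{"translation":[[0,0,0],[0,0,0],[0,0,0]],"rot":[[0,0,0.02],[0,0,0.03],[0,0,0.03]],"jaw":[10,10,10]}' >/dev/null; python3 st.py
```

```text
t 8.5 [0.6732 0.0033 0.0956] bar 75.42 knob~ 1.222 F [-1.34  0.98  2.08] M [ 0.338  0.493 -0.028] w 0.0133 q7 -0.185
t 8.8 [0.6732 0.0033 0.0956] bar 77.25 knob~ 1.254 F [-1.64  1.93  1.79] M [ 0.339  0.454 -0.004] w 0.0125 q7 -0.155
t 9.1 [0.6732 0.0033 0.0956] bar 79.09 knob~ 1.286 F [-1.01  2.19  1.82] M [ 0.385  0.494 -0.025] w 0.013 q7 -0.125
```

```bash
python3 -m inch '{"translation":[[0,0,0],[0,0,0],[0,0,0]],"rot":[[0,0,0.02],[0,0,0.03],[0,0,0.03]],"jaw":[10,10,10]}' >/dev/null; python3 st.py
python3 -m inch '{"translation":[[0,0,0],[0,0,0],[0,0,0]],"rot":[[0,0,0.02],[0,0,0.03],[0,0,0.03]],"jaw":[10,10,10]}' >/dev/null; python3 st.py
python3 -m inch '{"translation":[[0,0,0],[0,0,0],[0,0,0]],"rot":[[0,0,0.02],[0,0,0.03],[0,0,0.03]],"jaw":[10,10,10]}' >/dev/null; python3 st.py
python3 -c "
from h import *
im=eyes.camera('wrist');cv2.imwrite('pics/w3.png',im)"
```

```text
t 9.4 [0.6732 0.0033 0.0956] bar 80.92 knob~ 1.318 F [-1.6   1.63  1.84] M [ 0.418  0.437 -0.041] w 0.0129 q7 -0.096
t 9.7 [0.6732 0.0033 0.0956] bar 82.75 knob~ 1.35 F [-2.27  2.    1.5 ] M [0.426 0.458 0.006] w 0.0132 q7 -0.066
t 10.0 [0.6732 0.0033 0.0956] bar 84.59 knob~ 1.382 F [-1.97  2.32  2.03] M [ 0.401  0.451 -0.058] w 0.0129 q7 -0.036
```

View pics/w3.png

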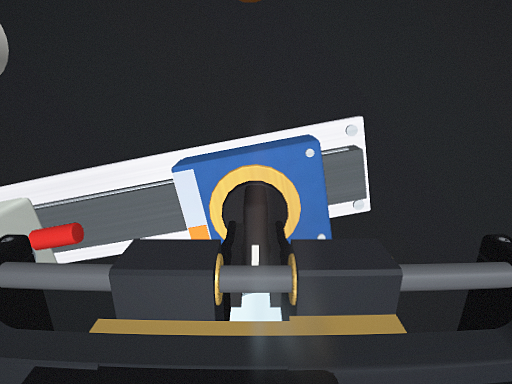

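The bar, with its white line at (255,258), is aligned with the fingers and has turned with them. The carriage has not moved. There is no stop yet at 1.38 rad, so I'll keep going.

```bash
python3 -m inch '{"translation":[[0,0,0],[0,0,0],[0,0,0]],"rot":[[0,0,0.02],[0,0,0.03],[0,0,0.03]],"jaw":[10,10,10]}' >/dev/null; python3 st.py
python3 -m inch '{"translation":[[0,0,0],[0,0,0],[0,0,0]],"rot":[[0,0,0.02],[0,0,0.03],[0,0,0.03]],"jaw":[10,10,10]}' >/dev/null; python3 st.py
```

```text
t 10.35 [0.6732 0.0032 0.0956] bar 86.38 knob~ 1.413 F [-0.69  2.48  1.63] M [ 0.399  0.418 -0.021] w 0.0129 q7 -0.007
t 10.65 [0.6732 0.0033 0.0956] bar 88.21 knob~ 1.445 F [-1.18  2.42  1.04] M [ 0.433  0.448 -0.224] w 0.0125 q7 0.023
```

```bash
python3 -m inch '{"translation":[[0,0,0],[0,0,0]],"rot":[[0,0,0.0],[0,0,0.0]],"jaw":[10,10]}' >/dev/null; python3 st.py
python3 -m inch '{"translation":[[0,0,0],[0,0,0],[0,0,0]],"rot":[[0,0,0.015],[0,0,0.015],[0,0,0.015]],"jaw":[10,10,10]}' >/dev/null; python3 st.py
```

```text
t 10.85 [0.6732 0.0033 0.0956] bar 88.21 knob~ 1.445 F [-2.66  1.95  1.44] M [ 0.424  0.429 -0.131] w 0.0129 q7 0.023
t 11.15 [0.6732 0.0033 0.0956] bar 89.11 knob~ 1.461 F [-1.45  2.25  1.67] M [ 0.401  0.484 -0.158] w 0.0133 q7 0.038
```

```bash
python3 -m inch '{"translation":[[0,0,0],[0,0,0],[0,0,0]],"rot":[[0,0,0.02],[0,0,0.02],[0,0,0.02]],"jaw":[10,10,10]}' >/dev/null; python3 st.py
python3 -m inch '{"translation":[[0,0,0],[0,0,0]],"rot":[[0,0,0.0],[0,0,0.0]],"jaw":[10,10]}' >/dev/null; python3 st.py
```

```text
t 11.45 [0.6732 0.0032 0.0956] bar 90.3 knob~ 1.482 F [-2.03  2.62  1.26] M [ 0.409  0.432 -0.242] w 0.0133 q7 0.057
t 11.65 [0.6732 0.0032 0.0956] bar 90.29 knob~ 1.482 F [-1.76  2.43  1.81] M [ 0.435  0.499 -0.22 ] w 0.0128 q7 0.057
```

The torque rises steadily with angle to about 0.23 N m, roughly 6 N at the stop, so the knob bears lightly on it. I'll ease back 1° and slide most of the way.

```bash
python3 -m inch '{"translation":[[0,0,0],[0,0,0],[0,0,0]],"rot":[[0,0,-0.02],[0,0,-0.02],[0,0,-0.02]],"jaw":[10,10,10]}' >/dev/null; python3 st.py
python3 -m inch '{"translation":[[-0.03,-0.003,0],[-0.07,-0.007,0],[-0.12,-0.011,0],[-0.18,-0.017,0],[-0.2,-0.019,0],[-0.2,-0.019,0]],"rot":[[0,0,0],[0,0,0],[0,0,0],[0,0,0],[0,0,0],[0,0,0]],"jaw":[10,10,10,10,10,10]}' >/dev/null; python3 st.py
```

```text
t 11.95 [0.6732 0.0032 0.0956] bar 89.1 knob~ 1.461 F [-2.09  2.35  1.08] M [ 0.397  0.419 -0.089] w 0.013 q7 0.038
t 12.55 [0.6524 0.0013 0.0956] bar 89.09 knob~ 1.461 F [-2.08  2.37  0.66] M [ 0.339  0.443 -0.175] w 0.0128 q7 0.035
```

```bash
python3 -m inch '{"translation":[[-0.05,-0.005,0],[-0.11,-0.01,0],[-0.17,-0.016,0],[-0.23,-0.022,0],[-0.29,-0.027,0],[-0.35,-0.033,0],[-0.41,-0.039,0],[-0.47,-0.044,0],[-0.52,-0.049,0],[-0.55,-0.052,0],[-0.55,-0.052,0]],"rot":[[0,0,0],[0,0,0],[0,0,0],[0,0,0],[0,0,0],[0,0,0],[0,0,0],[0,0,0],[0,0,0],[0,0,0],[0,0,0]],"jaw":[10,10,10,10,10,10,10,10,10,10,10]}' >/dev/null; python3 st.py
python3 - <<'E'
from h import *
im=eyes.camera("scene");cv2.imwrite("pics/s2.png",cv2.resize(im[110:310,130:350],None,fx=3,fy=3,interpolation=cv2.INTER_CUBIC))
E
```

```text
t 13.65 [ 0.5967 -0.0039  0.0955] bar 89.09 knob~ 1.461 F [-1.28  2.58  2.08] M [ 0.5    0.433 -0.14 ] w 0.0131 q7 0.02
```

View pics/s2.png

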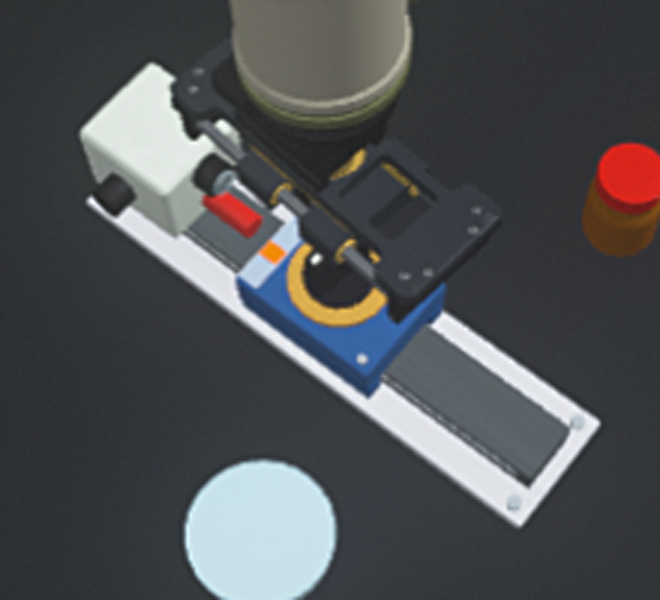

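The carriage slides with the knob. The red tip (258,225 in the crop) is still about 15 mm short of the carriage front. I'll approach slowly.

```bash
python3 -m inch '{"translation":[[-0.02,-0.002,0],[-0.04,-0.004,0],[-0.06,-0.006,0],[-0.08,-0.008,0],[-0.1,-0.009,0],[-0.1,-0.009,0]],"rot":[[0,0,0],[0,0,0],[0,0,0],[0,0,0],[0,0,0],[0,0,0]],"jaw":[10,10,10,10,10,10]}' >/dev/null; python3 st.py
python3 -m inch '{"translation":[[-0.01,-0.001,0],[-0.02,-0.002,0],[-0.02,-0.002,0]],"rot":[[0,0,0],[0,0,0],[0,0,0]],"jaw":[10,10,10]}' >/dev/null; python3 st.py
python3 -m inch '{"translation":[[-0.01,-0.001,0],[-0.02,-0.002,0],[-0.02,-0.002,0]],"rot":[[0,0,0],[0,0,0],[0,0,0]],"jaw":[10,10,10]}' >/dev/null; python3 st.py
```

```text
t 14.3 [ 0.5865 -0.0048  0.0956] bar 89.09 knob~ 1.461 F [-0.95  3.17  1.08] M [ 0.526  0.134 -0.103] w 0.0129 q7 0.016
t 14.6 [ 0.5843 -0.005   0.0956] bar 89.09 knob~ 1.461 F [0.54 2.85 0.62] M [ 0.589 -0.06  -0.154] w 0.0134 q7 0.015
t 14.9 [ 0.5822 -0.0052  0.0956] bar 89.09 knob~ 1.461 F [0.8  3.21 0.83] M [ 0.612 -0.071 -0.194] w 0.0127 q7 0.015
```

```bash
python3 -m inch '{"translation":[[-0.01,-0.001,0],[-0.02,-0.002,0],[-0.02,-0.002,0]],"rot":[[0,0,0],[0,0,0],[0,0,0]],"jaw":[10,10,10]}' >/dev/null; python3 st.py
python3 -m inch '{"translation":[[-0.01,-0.001,0],[-0.015,-0.0015,0],[-0.015,-0.0015,0]],"rot":[[0,0,0],[0,0,0],[0,0,0]],"jaw":[10,10,10]}' >/dev/null; python3 st.py
```

```text
t 15.2 [ 0.58   -0.0054  0.0956] bar 89.09 knob~ 1.461 F [ 0.19  2.86 -0.83] M [ 0.61  -0.064 -0.128] w 0.013 q7 0.014
t 15.5 [ 0.5784 -0.0056  0.0956] bar 89.09 knob~ 1.461 F [0.69 2.97 1.38] M [ 0.585 -0.102 -0.182] w 0.0129 q7 0.013
```

```bash
python3 -m inch '{"translation":[[-0.01,-0.001,0],[-0.015,-0.0015,0],[-0.015,-0.0015,0]],"rot":[[0,0,0],[0,0,0],[0,0,0]],"jaw":[10,10,10]}' >/dev/null; python3 st.py
python3 -m inch '{"translation":[[-0.01,-0.001,0],[-0.015,-0.0015,0],[-0.015,-0.0015,0]],"rot":[[0,0,0],[0,0,0],[0,0,0]],"jaw":[10,10,10]}' >/dev/null; python3 st.py
```

```text
t 15.8 [ 0.577  -0.0057  0.0956] bar 89.09 knob~ 1.461 F [ 2.39  3.07 -1.29] M [ 0.632 -0.474 -0.146] w 0.0129 q7 0.013
t 16.1 [ 0.5758 -0.0058  0.0956] bar 89.09 knob~ 1.461 F [ 4.35  3.36 -3.02] M [ 0.676 -1.012 -0.158] w 0.0127 q7 0.012
```

```bash
python3 - <<'E'
from h import *
im=eyes.camera("scene");cv2.imwrite("pics/s3.png",cv2.resize(im[150:230,170:270],None,fx=7,fy=7,interpolation=cv2.INTER_CUBIC))
E
```

```text
(no output)
```

View pics/s3.png

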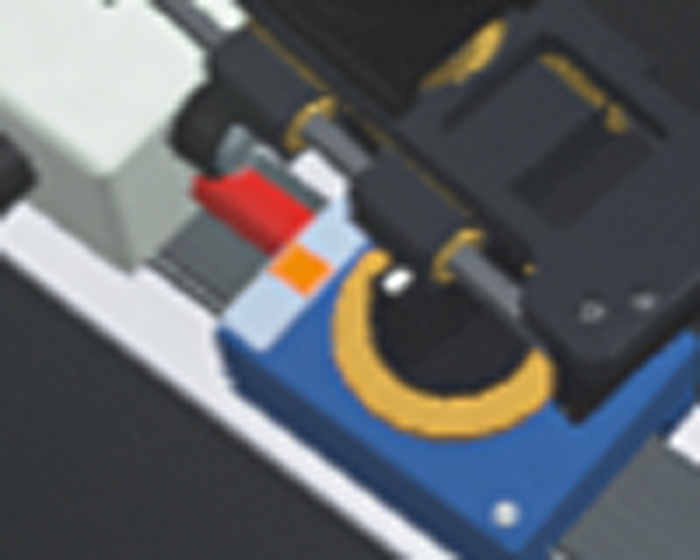

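The red tip now meets the carriage front near (300,225), and Fx has risen about 3.6 N, so it is in light contact. I'll ease off about 0.8 mm so the spring can't rebound the carriage, then release gently.

```bash
python3 -m inch '{"translation":[[0.004,0.0004,0],[0.008,0.0008,0],[0.008,0.0008,0],[0.008,0.0008,0]],"rot":[[0,0,0],[0,0,0],[0,0,0],[0,0,0]],"jaw":[10,10,10,10]}' >/dev/null; python3 st.py
python3 -m inch '{"translation":[[0,0,0],[0,0,0],[0,0,0],[0,0,0],[0,0,0],[0,0,0],[0,0,0]],"rot":[[0,0,0],[0,0,0],[0,0,0],[0,0,0],[0,0,0],[0,0,0],[0,0,0]],"jaw":[10,10,14,17,20,32,40]}' 5 >/dev/null; python3 st.py
```

```text
t 16.55 [ 0.5765 -0.0058  0.0956] bar 89.09 knob~ 1.461 F [ 1.32  3.14 -0.37] M [ 0.69  -0.217 -0.16 ] w 0.0131 q7 0.012
t 17.25 [ 0.5763 -0.006   0.0955] bar 89.08 knob~ 1.461 F [ 0.53  0.89 -0.02] M [-0.062  0.076 -0.009] w 0.0288 q7 0.012
```

```bash
python3 -m inch '{"translation":[[0,0,0],[0,0,0],[0,0,0.1],[0,0,0.3],[0,0,0.6],[0,0,1],[0,0,1]],"rot":[[0,0,0],[0,0,0],[0,0,0],[0,0,0],[0,0,0],[0,0,0],[0,0,0]],"jaw":[40,40,40,40,40,40,40]}' >/dev/null; python3 st.py
python3 -m inch '{"translation":[[0.3,0,0],[0.6,0,0.3],[0.9,0,0.5],[1,0,0.5],[1,0,0.5]],"rot":[[0,0,0],[0,0,0],[0,0,0],[0,0,0],[0,0,0]],"jaw":[40,40,40,40,40]}' >/dev/null; python3 st.py
python3 - <<'E'
from h import *
np.set_printoptions(precision=4,suppress=True)
im=eyes.camera("scene");t=eyes.camera("top");cv2.imwrite("pics/s4f.png",im);cv2.imwrite("pics/t4f.png",t)
a=cv2.resize(im[140:240,160:280],(800,600)[:1]+(600,) if 0 else (720,600),interpolation=cv2.INTER_CUBIC)
cv2.imwrite("pics/s4.png",a)
for n,i in(("scene",im),("top",t)):
  C=cal(n)
  for nm,lo,hi,z in(("blue",(100,140,60),(125,255,255),.060),("brass",(14,130,120),(30,255,255),.066),("red",(0,150,80),(6,255,255),.050)):
    for c in blobs(i,lo,hi)[:3]:
        q=np.float32(plane(c,z,C)[:,:2]*1000);print(n,nm,[np.round(v,1) for v in cv2.minAreaRect(q)])
E
```

```text
t 17.95 [ 0.5791 -0.0061  0.2018] bar 89.06 knob~ 1.46 F [0.08 0.38 0.16] M [-0.11   0.019  0.019] w 0.0402 q7 -0.016
t 18.45 [ 0.68   -0.0062  0.2517] bar 89.06 knob~ 1.46 F [-0.32 -0.33  0.69] M [-0.057  0.061  0.004] w 0.0401 q7 0.033
scene blue [array([586.5,  -5.7]), array([113.3,  88.3]), np.float64(2.5)]
scene blue [array([377.3, 198.9]), array([17.9, 32.4]), np.float64(57.2)]
scene blue [array([544.8,  18.6]), array([12.2, 28.4]), np.float64(6.7)]
scene brass [array([579.3,  -7.2]), array([64.5, 62.1]), np.float64(29.0)]
scene brass [array([569. , 159.4]), array([ 7.8, 29.2]), np.float64(2.8)]
scene brass [array([534.1, -22.4]), array([12. ,  8.2]), np.float64(4.4)]
scene red [array([501.1, -12.6]), array([32.7, 16.5]), np.float64(4.6)]
scene red [array([700.7, 190.6]), array([11.5, 41.7]), np.float64(4.5)]
top blue [array([ 240.8, -472. ]), array([151.2, 123.1]), np.float64(11.4)]
top blue [array([433.4, 165.4]), array([35. , 34.4]), np.float64(89.5)]
top red [array([690.3, 182.5]), array([48.6, 46.9]), np.float64(44.1)]
```

View pics/s4.png

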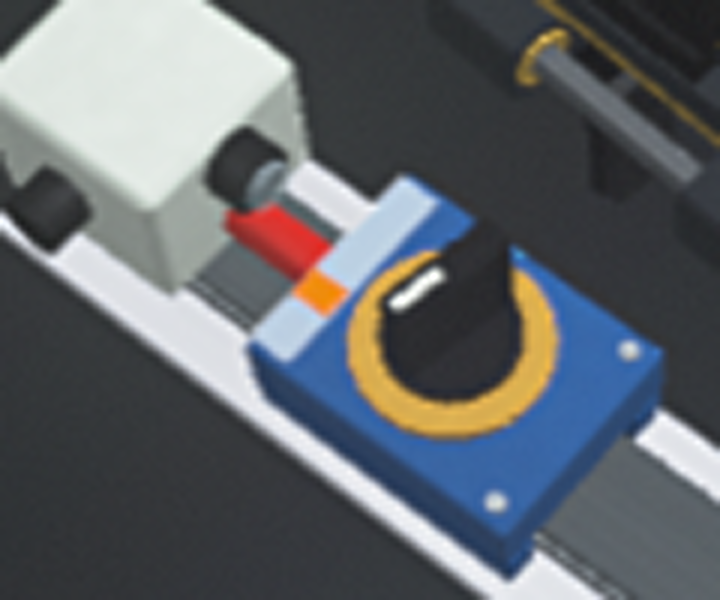

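The gripper is clear. The carriage front touches the red buffer, the knob's line lies across the rail (unlocked), and the forces read about zero. Handing in.

```bash
python3 -c "
from bench import r
print(r.close_job())"
```

```text
the job is handed in; nothing more can be done
None
```

The job is done and handed in at about 18.5 s of the 58 s allowed.

- **Knob:** I broke it loose with one firm twist at 60 N grip, to about 0.75 rad. I then turned it gently in 1.8° steps. The end stop appeared at about 1.44 rad, where the torque rose from about 0.03 to 0.23 N m, roughly 6 N at the stop. I eased back 1° from there.
- **Carriage:** I slid it about 95 mm while holding the knob. The last millimetres were in 1.5–2 mm steps until the force along the rail rose by about 3.6 N at the buffer. I backed off slightly so the spring would not kick it away, then released it.
- **Last checks:** The final picture shows the red buffer meeting the carriage front, the knob lying across the rail (unlocked), and the gripper clear with forces near zero. The measured travel agreed within a few millimetres: 95.6 mm by camera, 96.7 mm by tool. The first camera estimate was 91 mm.
- **Not fully confirmed:** The camera resolves only about 1 mm. Contact after release therefore rests on the force readings just before it, plus that picture.
- **Wash bottle, jar and dish:** The arm stayed clear of all three. The jar measured the same place in the top view before and after. I did not measure the dish or bottle again at the end.

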